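Snap the demo door closer's cover shut

TASK

The cover has been laid back on the long demo door closer, the one with the folded swing arm against a painted wood block, but its three snap tabs are still standing up. Press them down one at a time, in any order, until all three are fully home. Leave the short spare closer that has no arm alone; its tabs stay up.

Things in the scene. Friction and masses are not known exactly. Their poses are not given: they have to be found in the camera images.
- tab_left_top (a point): Snap tab at the left (+y) end of the long demo closer: black pad 30 x 30 x 6 mm; point = centre of its top, moving with it; z up, y along the closer. Slides straight down only. Starts 66-69 mm above the shelf; home at 57, a hard stop 2 mm above the cover's top. Moves at about 4 N and stays where left. The closer: fixed grey-topped aluminium housing 260 x 80 mm, 55 mm high.
- tab_mid_top (a point): Snap tab midway along the demo closer's near side, the same as the left one (same pad, heights and force; point = centre of its top, z up). It lies 25 mm nearer the robot than the line through the two end tabs, which are 230 mm apart. The closer's length runs roughly left to right, turned up to 0.4 rad; on its far side a steel swing arm is folded against a painted wood block 50 mm high.
- tab_right_top (a point): Snap tab at the right (-y) end of the long demo closer, the same as the left one: pad 30 x 30 x 6 mm, point = centre of its top, z up, starts 66-69 mm above the shelf, home at 57 mm against a hard stop, moves at about 4 N and does not spring back.
- spare: Bystander: the short spare closer, 160 mm long (its y), 80 mm wide (its x), cover's top at 55 mm, with three raised tabs like the others, up to 69 mm high; no arm, no wood block. Fixed to the shelf to the left or right of the demo closer. Origin at the centre of its underside. It must not be pressed or bumped.

How it is judged:
By the outcome, as a careful person would: the job done as asked, in the order asked, and still so for the second after the job is handed in, with the robot touching nothing.
It also fails if it takes over 32 s, if anything falls off the work surface, if the arm or the gripper's body presses on something with over 40 N, if the wrist force passes 120 N, or if a joint passes its speed limit or range.

ROBOT

A 6-joint arm with a two-finger parallel gripper is mounted at the origin on the work surface. World frame = base frame: x ahead of the robot, y to its left, z up, the work surface at z = 0. Lengths are in m, angles in rad, forces in N, time in s.
With the tool pointing down it reaches from about 0.35 to 0.775 m from the base axis. Payload 7.3 kg.
Tool frame: the origin (TCP) lies on the centre line of the jaws, within the pads' length; the fingertips stand ahead of it and the grasp point (between the pads) lies 11 mm behind it (robot.nose_length is the z of the fingertips in the tool frame, in m); z points along the fingers, y is the line along which they close (so a half turn about z gives the same grasp; the last joint's range is limited). The gripper opens to 92 mm and grips with 3 to 60 N. Pads are 19 mm wide; open, the fingers measure 130 mm over their backs; the gripper's body (75 mm by 190 mm) begins 47 mm behind the grasp point.
Start: joints at [-1.255, 0.342, 1.524, -0, 1.275, -0.146], TCP at [0.234, -0.47, 0.235] pointing down, gripper open.
Joint ranges: [-2.53, 2.53], [-0.77, 2.02], [0.04, 2.7], [-1, 4.14], [0.28, 2.66], [-3.11, 3.11]. Speed limits (rad/s): [2.57, 2.57, 3.14, 3.14, 3.14, 3.14].

INTERFACE

Orientations are given as [roll, pitch, yaw] about the fixed x, y, z axes, in that order (R = Rz(yaw) Ry(pitch) Rx(roll)).
In Python, from cell import robot, cams gives the robot as it stands. The module is installed in compiled form; this text tells all that it offers.
- The arm moves only by the tool carry_out, never from a script. Its argument "deltas" is a list of rows, each a list of 7 numbers: the shift along the tool's x, y, z in cm, then the turn, a rotation vector about the tool's x, y, z in rad, then the opening, from 0 (shut) to 1 (fully open). A call has exactly 8 rows; each row shifts and turns the commanded pose from where the row before left it, along the tool's axes as they then stand; what a row does not reach is not made up. A row lasts 1/12 s, in which the tool goes at most 41.7 mm and 7.16 degrees, less where a joint would pass 70% of its speed; a pose out of reach is approached as far as the arm can. A call is refused whole if a number of a shift passes 4.17 or a number of a turn 0.125, either way. A call with a gripper value outside its range is refused whole. The fingers move at their own pace and stop on an object; "force" is the grip in N (left out, the last holds). Time passes only in rows, so rows that do not move let the fingers close, or fill a call up. It gives the time, the measured TCP pose, the force, the opening and the grip force at its end, in the units of the state.
- robot.observe(): the state, without advancing time (a new reading comes with each control period).
- cams.read_camera(name): name is "scene" or "side" or "wrist"; returns a dict with "image" (420x560x3 uint8, blue, green, red), "depth" (420x560 float32, m along the optical axis (not along the pixel's ray), 0 where there is no reading), "fx", "fy", "cx", "cy" (pixels), "world_to_cam" (4x4, takes a point from world to camera coordinates). Camera axes: x right, y up, looking along -z (the intrinsics and any distortion apply to the point x, -y, -z); pixel columns grow to the right and rows downward; lengths in m; the calibration is good to about 2 mm. A picture is of the moment at which its call begins.
- robot.hand_in(): hands the job in; it is judged then, once.
The state is a dict: "time": time; "qpos": joint angles; "qvel": joint speeds; "joint_efforts": joint torques, N m; "tool_pos": TCP position; "tool_rot": TCP orientation; "contact_force": force on the tool from outside, world axes, zero at the start; "torque": the same for the moment, N m; "opening": finger opening in m; "grip_force": force on a finger pad.
Only numpy, scipy, OpenCV 4.12 (cv2) and the standard library are available. Lean on these libraries where they do the work, as an engineer would, in place of code of your own. Each camera call takes 0.05 s, during which the arm holds its last target. There are 200 camera calls.

## Working session

There is one attempt and no reset: what is moved stays moved. The work goes in short steps, Python scripts to look and compute and a tool call to move; the robot and the scene stay as the last step left them, time stands still between calls to the robot, and variables do not carry over. Pictures are saved under pics/ and viewed, at most 10 in all, crops included, and the job is handed in when it is done.

Besides the shell and the picture viewer there is one more tool, called after "Call:" by a JSON object that holds its "op" and its "data". carry_out: Moves the arm, as the interface text tells. Its arguments: {"type":"object","properties":{"deltas":{"type":"array","items":{"type":"array","items":{"type":"number"}}},"force":{"type":"number"}},"required":["deltas"]}

```bash
mkdir -p pics; cat > h.py <<'E'
import numpy as np, cv2
from cell import robot, cams
def cloud(c):
    d=c["depth"];v,u=np.mgrid[:d.shape[0],:d.shape[1]]
    P=np.stack([(u-c["cx"])/c["fx"]*d,-(v-c["cy"])/c["fy"]*d,-d,np.ones_like(d)],-1)
    return (P@np.linalg.inv(c["world_to_cam"]).T)[...,:3]
E
python3 - <<'E'
from h import *
import pickle
print(robot.observe(), robot.nose_length)
for n in("scene","side"):
    c=cams.read_camera(n); pickle.dump(c,open(n+".pkl","wb")); cv2.imwrite(f"pics/{n}0.png",c["image"])
    print(n,c.keys(),c["fx"],np.linalg.inv(c["world_to_cam"]).round(3).tolist())
E
```

```text
{'time': 0.0, 'qpos': array([-1.25499089e+00,  3.42719377e-01,  1.52501209e+00, -2.38539770e-05,
        1.27537970e+00, -1.45986418e-01]), 'qvel': array([ 1.20332710e-03,  6.88299426e-04, -2.62531931e-04, -2.21277656e-05,
       -1.82867292e-04, -5.13317181e-04]), 'joint_efforts': array([-2.27069642e-03, -4.31250179e+01, -2.44225574e+01,  7.16648530e-02,
        5.58863988e-02, -1.41189844e-04]), 'tool_pos': array([ 0.23381333, -0.46962618,  0.2340484 ]), 'tool_rot': array([-3.14008697e+00, -1.98328741e-04,  4.61798671e-01]), 'contact_force': array([-0.08096173,  0.48677017,  0.4826434 ]), 'torque': array([ 0.02368935, -0.00344173, -0.01143603]), 'grip_force': 0.0, 'opening': 0.09186290402712011} 0.008
scene dict_keys(['image', 'depth', 'fx', 'fy', 'cx', 'cy', 'world_to_cam']) 443.3674810055297 [[-0.115, -0.686, 0.719, 1.126], [0.993, -0.095, 0.068, 0.061], [0.021, 0.722, 0.692, 0.637], [0.0, 0.0, 0.0, 1.0]]
side dict_keys(['image', 'depth', 'fx', 'fy', 'cx', 'cy', 'world_to_cam']) 379.4244817195056 [[-0.978, 0.138, -0.154, 0.409], [-0.207, -0.645, 0.736, 0.67], [0.003, 0.752, 0.659, 0.661], [0.0, 0.0, 0.0, 1.0]]
```

View pics/scene0.png

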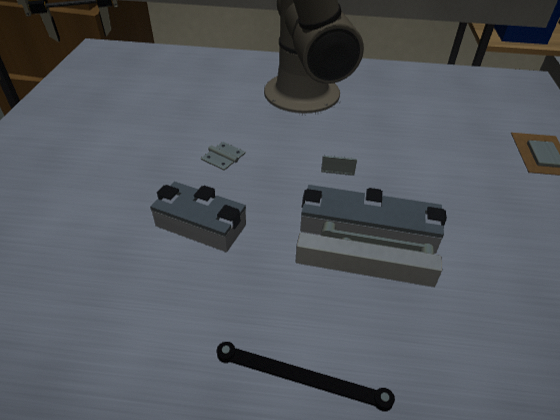

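View pics/side0.png

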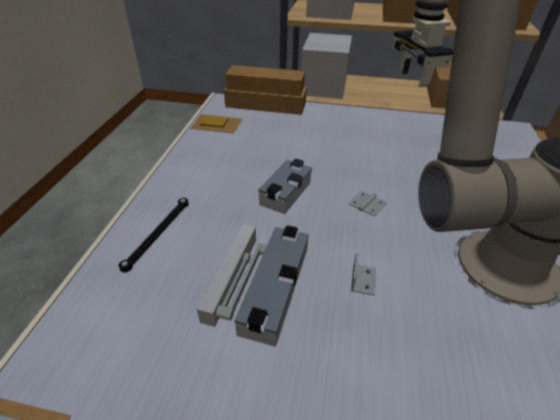

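The scene view shows the demo closer on the right, with tabs at about (313,197), (374,195) and (436,215) and the wood block below them. The spare is at (200,212). In the side view the demo tabs are at (290,233), (288,273) and (258,320), and the spare is at (287,185).

```bash
python3 - <<'E'
from h import *
import pickle
seeds={"scene":[(313,197),(374,195),(436,215),(168,192),(205,193),(229,213)],"side":[(290,233),(288,273),(258,320)]}
rays={}
for n in seeds:
    c=pickle.load(open(n+".pkl","rb")); P=cloud(c); im=c["image"].max(2)
    m=((im<55)&(P[...,2]>.03)&(P[...,2]<.09)).astype(np.uint8)
    k,L,st,ce=cv2.connectedComponentsWithStats(m)
    for s in seeds[n]:
        w=L[s[1]-6:s[1]+7,s[0]-6:s[0]+7].ravel(); w=w[w>0]
        if not len(w): print(n,s,"none");continue
        l=np.bincount(w).argmax(); Q=P[L==l]; zt=np.percentile(Q[:,2],90); T=(L==l)&(P[...,2]>zt-.004)
        Q=P[T]; v,u=np.nonzero(T); (rc,sz,an)=cv2.minAreaRect(Q[:,:2].astype(np.float32)*1000)
        uv=np.array([u.mean(),v.mean()])
        Ci=np.linalg.inv(c["world_to_cam"]); d=Ci[:3,:3]@[(uv[0]-c["cx"])/c["fx"],-(uv[1]-c["cy"])/c["fy"],-1]
        rays.setdefault(n,[]).append((Ci[:3,3],d/np.linalg.norm(d)))
        print(n,s,st[l],len(Q),Q.mean(0).round(4),"rect",np.round(rc,1),np.round(sz,1),round(an))
for a,b in zip(rays["scene"],rays["side"]):
    A=np.stack([a[1],-b[1]],1); t=np.linalg.lstsq(A,b[0]-a[0],rcond=None)[0]
    p=a[0]+t[0]*a[1];q=b[0]+t[1]*b[1]; print("tri",((p+q)/2).round(4),np.linalg.norm(p-q).round(4))
o=robot.observe();print(o["qpos"],o["tool_rot"])
E
```

```text
scene (313, 197) [302 189  20  18 219] 193 [0.4971 0.0571 0.0656] rect [495.3  57. ] [32.7 32.6] 84
scene (374, 195) [366 188  16  15 193] 188 [0.4811 0.1749 0.0677] rect [478.7 174.7] [29.  35.8] 87
scene (436, 215) [425 207  21  19 253] 214 [0.5171 0.2879 0.0671] rect [516.5 288.5] [32.8 32.1] 86
scene (168, 192) [157 185  24  15 232] 193 [ 0.5255 -0.2175  0.0661] rect [ 525.4 -218.3] [34.3 30.6] 77
scene (205, 193) [193 186  22  15 226] 194 [ 0.5202 -0.1466  0.0677] rect [ 518.6 -146.6] [32.2 35.1] 72
scene (229, 213) [151 205  95  37 810] 225 [ 0.565  -0.0918  0.0655] rect [564.  -91.8] [33.6 30.9] 73
side (290, 233) [283 226  14  11 117] 113 [0.4957 0.062  0.0682] rect [495.8  60.9] [30.5 26.8] 84
side (288, 273) [279 265  20  22 220] 178 [0.4796 0.179  0.07  ] rect [479.6 178.3] [29.3 32.1] 87
side (258, 320) [247 307  21  27 346] 244 [0.516  0.2923 0.0693] rect [516.4 291.6] [32.9 28.5] 84
tri [0.4961 0.0574 0.0641] 0.0009
tri [0.4798 0.1755 0.0661] 0.0007
tri [0.5163 0.2891 0.0654] 0.0018
[-1.25500587e+00  3.42670237e-01  1.52490441e+00  1.76630350e-05
  1.27537813e+00 -1.46012958e-01] [-3.14024946e+00 -2.14601979e-04  4.61798121e-01]
```

Call:
{"op": "carry_out", "data": {"deltas": [[2.94,-2.22,0,0,0,0,0],[2.94,-2.22,0,0,0,0,0],[2.94,-2.22,0,0,0,0,0],[2.94,-2.22,0,0,0,0,0],[2.94,-2.22,0,0,0,0,0],[2.94,-2.22,0,0,0,0,0],[2.94,-2.22,0,0,0,0,0],[2.94,-2.22,0,0,0,0,0]], "force": 30}}

```text
time: 0.77
tool_pos: [0.3656, -0.2044, 0.2346]
tool_rot: [-3.141, 0.0, 0.461]
contact_force: [1.4, 0.4, 0.5]
opening: 0.043
grip_force: 0.0
```

Call:
{"op": "carry_out", "data": {"deltas": [[2.94,-2.22,0,0,0,0,0],[2.94,-2.22,0,0,0,0,0],[2.94,-2.22,0,0,0,0,0],[2.94,-2.22,0,0,0,0,0],[2.94,-2.22,0,0,0,0,0],[2.94,-2.22,0,0,0,0,0],[2.94,-2.22,0,0,0,0,0],[2.94,-2.22,0,0,0,0,0]]}}

```text
time: 1.43
tool_pos: [0.4971, 0.0595, 0.2345]
tool_rot: [-3.142, 0.001, 0.462]
contact_force: [-0.0, -0.4, -0.4]
opening: 0.0001
grip_force: 0.0
```

Call:
{"op": "carry_out", "data": {"deltas": [[0,0,1.6,0,0,0.11,0],[0,0,1.6,0,0,0.11,0],[0,0,1.6,0,0,0.11,0],[0,0,1.6,0,0,0.11,0],[0,0,1.6,0,0,0.11,0],[0,0,1.6,0,0,0,0],[0,0,1.6,0,0,0,0],[0,0,0,0,0,0,0]]}}

```text
time: 2.1
tool_pos: [0.4947, 0.0576, 0.1197]
tool_rot: [3.141, 0.006, -0.088]
contact_force: [-0.5, -0.4, -0.3]
opening: 0.0006
grip_force: 0.0
```

Call:
{"op": "carry_out", "data": {"deltas": [[0.1,-0.1,1.0,0,0,0,0],[0,0,1.0,0,0,0,0],[0,0,1.0,0,0,0,0],[0,0,1.0,0,0,0,0],[0,0,0.4,0,0,0,0],[0,0,0.3,0,0,0,0],[0,0,0.2,0,0,0,0],[0,0,0,0,0,0,0]]}}

```text
time: 2.77
tool_pos: [0.4979, 0.0584, 0.0736]
tool_rot: [3.142, 0.0, -0.088]
contact_force: [-0.3, 0.3, -0.7]
opening: -0.0001
grip_force: 0.0
```

Call:
{"op": "carry_out", "data": {"deltas": [[0,0,0.1,0,0,0,0],[0,0,0.1,0,0,0,0],[0,0,0.1,0,0,0,0],[0,0,0.1,0,0,0,0],[0,0,0.1,0,0,0,0],[0,0,0.1,0,0,0,0],[0,0,0.1,0,0,0,0],[0,0,0,0,0,0,0]]}}

```text
time: 3.43
tool_pos: [0.4982, 0.0585, 0.0666]
tool_rot: [-3.142, -0.001, -0.088]
contact_force: [1.6, 0.1, 1.4]
opening: 0.0001
grip_force: 1.0
```

Call:
{"op": "carry_out", "data": {"deltas": [[0,0,0.05,0,0,0,0],[0,0,0.05,0,0,0,0],[0,0,0.05,0,0,0,0],[0,0,0.05,0,0,0,0],[0,0,0,0,0,0,0],[0,0,0,0,0,0,0],[0,0,0,0,0,0,0],[0,0,0,0,0,0,0]]}}

```text
time: 4.1
tool_pos: [0.4983, 0.0585, 0.0652]
tool_rot: [3.142, -0.001, -0.088]
contact_force: [-0.4, -0.2, 8.3]
opening: 0.0003
grip_force: 3.9
```

Call:
{"op": "carry_out", "data": {"deltas": [[0,0,0.05,0,0,0,0],[0,0,0.05,0,0,0,0],[0,0,0.02,0,0,0,0],[0,0,0,0,0,0,0],[0,0,0,0,0,0,0],[0,0,0,0,0,0,0],[0,0,0,0,0,0,0],[0,0,0,0,0,0,0]]}}

```text
time: 4.77
tool_pos: [0.4983, 0.0584, 0.0651]
tool_rot: [3.142, -0.002, -0.088]
contact_force: [-3.4, 0.6, 18.2]
opening: 0.0004
grip_force: 9.2
```

Call:
{"op": "carry_out", "data": {"deltas": [[0,0,-1.0,0,0,0,0],[0,0,-2.0,0,0,0,0],[0,0,-2.0,0,0,0,0],[0,0,0,0,0,0,0],[-0.7,-2.9,0,0,0,0,0],[-0.7,-2.9,0,0,0,0,0],[-0.7,-2.9,0,0,0,0,0],[-0.7,-2.9,0,0,0,0,0]]}}

```text
time: 5.43
tool_pos: [0.4792, 0.1774, 0.1126]
tool_rot: [3.141, 0.002, -0.089]
contact_force: [0.2, 0.3, -0.5]
opening: 0.0001
grip_force: 0.0
```

Call:
{"op": "carry_out", "data": {"deltas": [[0,0,0,0,0,0,0],[0,0,1.0,0,0,0,0],[0,0,1.0,0,0,0,0],[0,0,1.0,0,0,0,0],[0,0,0.4,0,0,0,0],[0,0,0.2,0,0,0,0],[0,0,0,0,0,0,0],[0,0,0,0,0,0,0]]}}

```text
time: 6.1
tool_pos: [0.4805, 0.176, 0.0774]
tool_rot: [3.142, -0.0, -0.089]
contact_force: [0.4, -0.3, 0.0]
opening: 0.0004
grip_force: 0.0
```

Call:
{"op": "carry_out", "data": {"deltas": [[0,0,0.15,0,0,0,0],[0,0,0.15,0,0,0,0],[0,0,0.15,0,0,0,0],[0,0,0.15,0,0,0,0],[0,0,0.15,0,0,0,0],[0,0,0.15,0,0,0,0],[0,0,0.15,0,0,0,0],[0,0,0.15,0,0,0,0]]}}

```text
time: 6.77
tool_pos: [0.4808, 0.1764, 0.0656]
tool_rot: [-3.142, -0.001, -0.088]
contact_force: [1.8, -2.4, 3.7]
opening: 0.0005
grip_force: 2.0
```

Call:
{"op": "carry_out", "data": {"deltas": [[0,0,0.05,0,0,0,0],[0,0,0.05,0,0,0,0],[0,0,0.05,0,0,0,0],[0,0,0.05,0,0,0,0],[0,0,0,0,0,0,0],[0,0,0,0,0,0,0],[0,0,0,0,0,0,0],[0,0,0,0,0,0,0]]}}

```text
time: 7.43
tool_pos: [0.4808, 0.1765, 0.0651]
tool_rot: [-3.141, -0.002, -0.088]
contact_force: [-1.8, -3.4, 18.8]
opening: 0.0007
grip_force: 9.1
```

Call:
{"op": "carry_out", "data": {"deltas": [[0,0,-1.0,0,0,0,0],[0,0,-2.0,0,0,0,0],[0,0,-2.0,0,0,0,0],[0,0,0,0,0,0,0],[0.64,-2.9,0,0,0,0,0],[0.64,-2.9,0,0,0,0,0],[0.64,-2.9,0,0,0,0,0],[0.64,-2.9,0,0,0,0,0]]}}

```text
time: 8.1
tool_pos: [0.5153, 0.291, 0.1125]
tool_rot: [3.141, 0.002, -0.089]
contact_force: [0.9, -0.2, 0.2]
opening: 0.0004
grip_force: 0.0
```

Call:
{"op": "carry_out", "data": {"deltas": [[0,0,0,0,0,0,0],[0,0,1.0,0,0,0,0],[0,0,1.0,0,0,0,0],[0,0,1.0,0,0,0,0],[0,0,0.4,0,0,0,0],[0,0,0.2,0,0,0,0],[0,0,0,0,0,0,0],[0,0,0,0,0,0,0]]}}

```text
time: 8.77
tool_pos: [0.5162, 0.2894, 0.0776]
tool_rot: [-3.142, -0.0, -0.089]
contact_force: [-0.1, 0.4, 0.6]
opening: 0.0006
grip_force: 0.0
```

Call:
{"op": "carry_out", "data": {"deltas": [[0,0,0.15,0,0,0,0],[0,0,0.15,0,0,0,0],[0,0,0.15,0,0,0,0],[0,0,0.15,0,0,0,0],[0,0,0.15,0,0,0,0],[0,0,0.15,0,0,0,0],[0,0,0.15,0,0,0,0],[0,0,0.15,0,0,0,0]]}}

```text
time: 9.43
tool_pos: [0.5164, 0.2898, 0.0656]
tool_rot: [-3.141, -0.001, -0.088]
contact_force: [2.3, -2.2, 3.6]
opening: 0.0009
grip_force: 2.0
```

Call:
{"op": "carry_out", "data": {"deltas": [[0,0,0.05,0,0,0,0],[0,0,0.05,0,0,0,0],[0,0,0.05,0,0,0,0],[0,0,0.05,0,0,0,0],[0,0,0,0,0,0,0],[0,0,0,0,0,0,0],[0,0,0,0,0,0,0],[0,0,0,0,0,0,0]]}}

```text
time: 10.1
tool_pos: [0.5165, 0.2898, 0.0652]
tool_rot: [-3.141, -0.002, -0.088]
contact_force: [-1.1, -3.3, 15.2]
opening: 0.0005
grip_force: 7.5
```

Now lift clear and check.

Call:
{"op": "carry_out", "data": {"deltas": [[0,0,-1.0,0,0,0,0],[0,0,-2.5,0,0,0,0],[0,0,-3,0,0,0,0],[0,0,-3,0,0,0,0],[0,-2.5,-3,0,0,0,0],[0,-2.5,-2,0,0,0,0],[0,0,0,0,0,0,0],[0,0,0,0,0,0,0]]}}

```text
time: 10.77
tool_pos: [0.52, 0.3406, 0.2088]
tool_rot: [-3.141, -0.001, -0.086]
contact_force: [-0.6, -0.1, -0.7]
opening: 0.0006
grip_force: 0.0
```

```bash
python3 - <<'E'
from h import *
o=robot.observe();print(o["time"],o["tool_pos"],o["contact_force"])
c=cams.read_camera("scene");P=cloud(c);cv2.imwrite("pics/s1.png",cv2.resize(c["image"][140:300,120:480],None,fx=2.2,fy=2.2))
for n,x,y in(("R",.4965,.0585),("M",.4805,.1755),("L",.5165,.2895),("s1",.525,-.218),("s2",.519,-.147),("s3",.564,-.092)):
    k=(abs(P[...,0]-x)<.009)&(abs(P[...,1]-y)<.009)&(P[...,2]>.04)&(P[...,2]<.09); print(n,k.sum(),np.median(P[k][:,2]).round(4))
E
```

```text
10.7667 [0.52000395 0.34064733 0.2088237 ] [-0.57458202 -0.07143691 -0.70733813]
R 59 0.0567
M 57 0.0566
L 71 0.0568
s1 94 0.0653
s2 101 0.0672
s3 92 0.0654
```

View pics/s1.png

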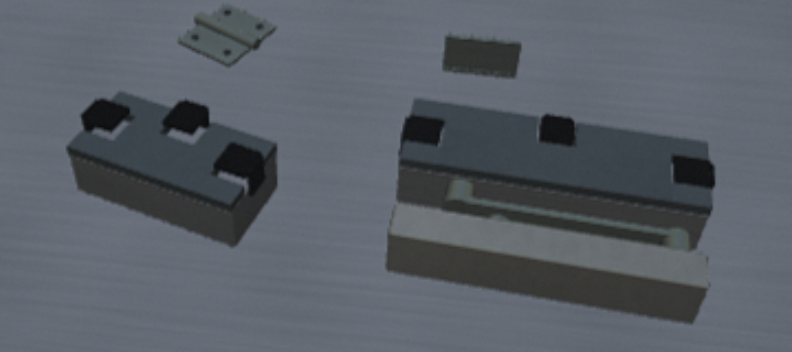

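The crop shows the three demo tabs flush, at (424,130), (557,129) and (693,170). The spare's tabs are still standing, and the arm is clear of everything.

```bash
python3 -c "
from cell import robot
print(robot.hand_in())"
```

```text
the job is handed in; nothing more can be done
None
```

All three tabs on the long demo closer are pressed fully home (measured at about 57 mm), the spare closer was left untouched, and the job was handed in at about 11 s with the arm clear.

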